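# Turn the crispbread sample over with the lifter

### The arm

A 6-joint arm with a two-finger parallel gripper is mounted at the origin on the work surface. World frame = base frame: x ahead of the robot, y to its left, z up, the work surface at z = 0. Lengths are in m, angles in rad, forces in N, time in s.
With the tool pointing down it reaches from about 0.3 to 0.875 m from the base axis. Payload 6.4 kg.
Tool frame: the origin (TCP) lies midway between the tips of the shut fingers; the grasp point (between the pads) lies 19 mm behind it; z points along the fingers, y is the direction in which the jaws open and shut (so a half turn about z gives the same grasp; the last joint's range is limited). The gripper opens to 85 mm and grips with 20 to 120 N. Pads are 22 mm wide; open, the fingers measure 114 mm over their backs; the gripper's body (76 mm by 85 mm) begins 54 mm behind the grasp point. The pads swing forward as they close: fully open they stand 13 mm farther back than shut.
Start: joints at [-1.494, 0.181, 1.607, -0, 1.354, -0.206], TCP at [0.16, -0.552, 0.195] pointing down, gripper open.
Joint ranges: [-2.99, 2.99], [-0.89, 2.07], [0.3, 2.58], [-1.14, 4.28], [0, 2.63], [-3.12, 3.12]. Speed limits (rad/s): [2.57, 2.57, 3.01, 3.14, 3.14, 3.14].

### API

Orientations are given as a unit quaternion [w, x, y, z].
In Python, from station import r gives the robot as it stands. Calls block until the motion is done:
- r.move_to(position, orientation): joint-space move of the TCP to a pose.
- r.move_linear(position, frame=None, vel=0.15, stop_force=None): straight line of the TCP; frame=None keeps the orientation; vel is the mean speed in m/s. With stop_force (N) it stops when the force on the tool has changed by that much, and returns True; else False.
- r.move_joints(angles): joint-space move.
- r.let_go() and r.close(strength=None): open the fingers fully, or close them until they stop; strength is the grip in N (None keeps the last).
- r.hold(seconds).
- r.ik(position, orientation): joint angles nearest the present ones, or None.
- r.sense(): the state.
- r.get_image(name): name is "side" or "top"; returns the picture (384x512x3 uint8, blue, green, red); there is no depth.
- r.get_calibration(name): a dict with "K" (3x3 intrinsics, pixels), "R" (3x3) and "t" (3): a world point X has camera coordinates R X + t. Camera axes: x right, y down, z forward; pixel columns grow to the right and rows downward; lengths in m; the calibration is good to about 2 mm. A picture is of the moment at which its call begins. get_calibration takes no time and is no camera call.
A pose or a line that the arm cannot do raises r.IKError and nothing moves.
- r.close_job(): hands the job in, once; it reports no verdict.
Trained networks look in the newest picture that a camera, given by its name, has taken for a name from the list of things; names that differ only in an ending like _2 or _b are one class to them, and where a whole thing is asked for, a point or a joint stands for the part that bears it (a point fixed in the world has none). Each returns a list of dicts, best first, with "confidence" (0 to 1); they miss things now and then, are a little off and sometimes report something else, mostly with a low value. They report only what shows in the picture. A call takes as long as a camera call. They do not tell look-alikes from the thing itself.
- r.regions_of(target, camera): "region" (384x512 bool, what is visible of it) and "extent" ([left, top, right, bottom] in pixels, round what is visible of it).
- r.tip_of(target, camera): "at" ([column, row] in pixels: a listed point, or the origin of a listed thing).
The state is a dict: "clock": time; "joint_pos": joint angles; "qd": joint speeds; "joint_efforts": joint torques, N m; "tool_pos": TCP position; "tcp_rot": TCP orientation; "wrist_force": force on the tool from outside, world axes, zero at the start; "wrist_torque": the same for the moment, N m; "finger_gap": finger opening in m.
Only numpy, scipy, OpenCV 4.12 (cv2) and the standard library are available. Lean on these libraries where they do the work, as an engineer would, in place of code of your own. Each camera call takes 0.05 s, during which the arm holds its last target.

### The job

Turn the crispbread sample on the inspection board over so that its dimpled side faces up, by taking the lifter from its stand, sliding the blade under one edge and tipping the bread over, low on the board. The bread is brittle and must stay clean: work gently and touch it only with the lifter. Then lay the lifter back in its stand as you found it, blade flat in the tray and handle in the notch, leaving the bread lying flat, wholly on the board, and the cups and jar where they are.

Things in the scene. Friction and masses are not known exactly. Their poses are not given: they have to be found in the camera images.
- bread_centre (a point): centre of the crispbread: stiff brown slice 100 mm long (its y), 76 mm wide (its x), 8 mm thick, 45 g, bowed across its width like a shallow roof tile, 14 mm high over all. This point is 7 mm above the board, half-way up, the long edges 38 mm either side in x. z is up at the start, the plain hollow face up; turned over z is down, it stands on both long edges, rows of dark dimples up
- lifter_grip (a point): where to grip the lifter: mid-height of its handle, near the handle's front. Lifter: cranked steel turner 207 mm long, 140 g, x towards the blade, z up. Handle black, flat-sided, level, 20 mm wide (y), 16 mm high, from 30 mm in front of this point to 75 mm behind. A sloping shank 16 mm wide joins it to the blade, 25 to 70 mm in front of this point. Centre of mass about 50 mm in front
- blade_front (a point): middle of the blade's front edge, on its underside: 132 mm in front (x) of the grip point and 52 mm below it. The blade is flat, level, parallel to the handle: 80 mm long, 70 mm wide, 2 mm thick
- lifter: the lifter again; origin on the underside of the blade, at its centre, 40 mm behind the front edge and 92 mm in front of the grip point; axes as for the grip point
- stand: fixed stand: white drip tray 230 mm (x) by 100 mm (y), floor 3 mm thick, rim 9 mm high, with an upright steel saddle that carries the handle. Origin: centre of the underside, on the bench. x points from saddle to blade. Saddle 90 mm behind the origin (x = -90), 6 mm thick, 56 mm wide; its notch is 32 mm wide, notch floor 47 mm and prong tops 63 mm above the bench
- blade_place (a point): where the centre of the blade's underside lies in the stand, on the tray floor, 55 mm in front of the stand's origin and 3 mm above the bench; the lifter in its stand points along the stand's x
- board: fixed pale plastic inspection board 320 mm (x) by 260 mm (y), 10 mm thick, flat; origin: centre of its underside, on the bench
- board_top (a point): centre of the board's upper face, 10 mm above the bench
- crispbread: the same slice; origin 7 mm below bread_centre, on the board as it first lies. It lies on the middle strip (15 mm wide) of its bowed-out dimpled face, so both long edges stand clear of the board: undersides 6 mm above it, room for the blade to go about 13 mm under before it meets the belly. It slides at a light push, but when one long edge is raised it pivots on the other without slipping
- cup_far: loose sample cup with a blue screw cap, 44 mm wide, 62 mm tall, a bystander; origin: centre of its base
- cup_left: another such cup, a bystander; origin: centre of its base
- jar_right: loose jar with a white cap, 64 mm wide, 85 mm tall, a bystander; origin: centre of its base
Mind the look-alikes: they are no part of the job. What is shaped like the lifter but orange or turquoise is not meant.

How it is judged:
On the way, in this order (a step that is already met when the one before it is completed fails the run):
1. the lifter is out of its stand, in the gripper (contact force between lifter and the fingers above 1 N and contact force between lifter and stand below 0.01 N and distance between lifter and blade_place above 0.1 m), for 0.2 s.
2. the lifter, held, has raised one edge of the crispbread, tilting it by more than 25 degrees (contact force between lifter and the fingers above 1 N and contact force between lifter and crispbread above 0.01 N and angle between crispbread's own z axis and vertical between 0.44 and 1.6 rad), for 0.1 s.
3. the crispbread lies turned over on the board, clear of the lifter (angle between crispbread's own z axis and vertical above 2.99 rad and contact force between crispbread and board above 0.1 N and linear speed of crispbread below 0.02 m/s and contact force between lifter and crispbread below 0.01 N), for 0.2 s.
At the end, for the whole second after the job is handed in: Crispbread flat (within 8 degrees) and still on the board, dimples up, centre 35 mm or more inside the board's edges, clear of the lifter. Lifter released and still in its stand: blade in the tray within 20 mm of its place, level within 4.5 degrees, handle in the notch (angle between crispbread's own z axis and vertical above 2.99 rad and x of bread_centre in the frame of board between -0.125 and 0.125 m and y of bread_centre in the frame of board between -0.095 and 0.095 m and z of bread_centre in the frame of board below 0.022 m and linear speed of each of crispbread, lifter below 0.02 m/s and contact force between crispbread and board above 0.1 N and contact force between crispbread and lifter below 0.01 N and horizontal distance between lifter and blade_place below 0.02 m and z of lifter in the frame of stand below 0.007 m and x of lifter_grip in the frame of stand below 0 m and y of lifter_grip in the frame of stand between -0.012 and 0.012 m and angle between lifter's own z axis and vertical below 0.08 rad); the robot touches nothing.
It fails at once if the gripper or arm touches the crispbread (contact force between any of the fingers, the arm and crispbread above 0.1 N).
It fails at once if the crispbread is pressed with more than 12 N by the lifter (contact force between lifter and crispbread above 12 N).
It fails at once if the crispbread is carried high: its centre more than 90 mm above the board (z of bread_centre in the frame of board above 0.1 m).
It fails at once if a cup or the jar is moved by more than 20 mm or tipped (distance of any of cup_far, cup_left, jar_right from where it was at the start of the episode above 0.02 m or angle between any of cup_far, cup_left, jar_right's own z axis and vertical above 0.3 rad).
It also fails if it takes over 58 s, if anything falls off the work surface, if the arm or the gripper's body presses on something with over 40 N, if the wrist force passes 120 N, or if a joint passes its speed limit or range.

## Working session

There is one attempt and no reset: what is moved stays moved. The work goes in short steps, each a Python script; the robot and the scene stay as the last script left them, time stands still between calls to the robot, and variables do not carry over. Pictures are saved under pics/ and viewed, and the job is handed in when it is done.

```bash
ls; mkdir -p pics
python3 - <<'E'
from station import r
import cv2,numpy as np
for n in("side","top"):
    im=r.get_image(n); cv2.imwrite(f"pics/{n}0.png",im)
    c=r.get_calibration(n); print(n,c)
    for t in("bread_centre","lifter_grip","blade_front","lifter","stand","blade_place","board","board_top","crispbread","cup_far","cup_left","jar_right"):
        print(t,[(np.round(d["at"],1).tolist(),round(d["confidence"],2)) for d in r.tip_of(t,n)])
s=r.sense();print(s)
E
```

```text
pics
side {'K': array([[495.52720304,   0.        , 255.22424772],
       [  0.        , 495.52720304, 183.06848321],
       [  0.        ,   0.        ,   1.        ]]), 'R': array([[-0.75811449, -0.65208379,  0.00701106],
       [-0.34472788,  0.39160913, -0.85311487],
       [ 0.55355678, -0.64917565, -0.52167602]]), 't': array([0.48066615, 0.28463121, 1.20431186])}
bread_centre [([309.4, 196.7], 0.78), ([339.2, 159.5], 0.2)]
lifter_grip [([136.6, 243.4], 0.98), ([292.1, 279.5], 0.94), ([205.1, 221.9], 0.7), ([228.8, 220.5], 0.64)]
blade_front [([113.5, 219.6], 0.9), ([240.8, 263.6], 0.68)]
lifter [([204.4, 223.2], 0.98), ([256.3, 274.4], 0.96), ([119.7, 229.7], 0.57), ([205.4, 223.3], 0.17)]
stand [([220.9, 235.4], 0.94)]
blade_place [([206.8, 222.3], 0.78), ([225.9, 217.9], 0.43)]
board [([308.3, 195.4], 0.59)]
board_top [([312.1, 193.4], 0.59)]
crispbread [([306.8, 198.4], 0.55)]
cup_far [([216.6, 183.0], 0.78), ([219.4, 232.1], 0.51)]
cup_left [([150.3, 285.0], 0.68)]
jar_right [([342.7, 157.8], 0.9), ([304.7, 197.4], 0.59)]
top {'K': array([[461.36631343,   0.        , 250.08
[... 975 characters left out ...]
, 176.6], 0.51)]
{'clock': 1.3, 'joint_pos': array([-1.49429588e+00,  1.80782017e-01,  1.60699294e+00,  3.37631948e-05,
        1.35378056e+00, -2.06291452e-01]), 'qd': array([-0.0004964 , -0.00051451, -0.00076432,  0.00181191, -0.00129249,
        0.00083852]), 'joint_efforts': array([ 8.05541495e-04, -4.44845223e+01, -3.51672328e+01, -2.64619302e-04,
        9.46862019e-04,  4.21566483e-06]), 'tool_pos': array([ 0.16048196, -0.55218081,  0.19500199]), 'tcp_rot': array([1.95953278e-05, 9.90020748e-01, 1.40921670e-01, 1.52470344e-05]), 'wrist_force': array([-1.38269299,  0.58555103, -0.07510849]), 'wrist_torque': array([0.03377095, 0.01112093, 0.01275446]), 'finger_gap': 0.08558568165001347}
```

View pics/side0.png

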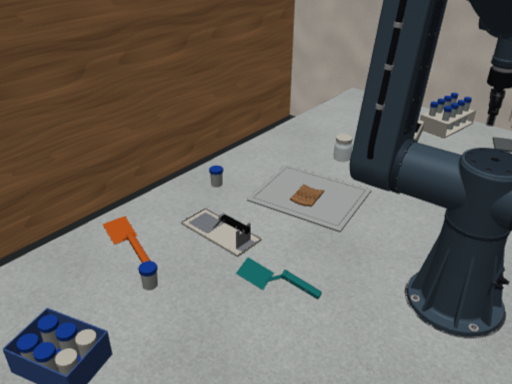

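View pics/top0.png

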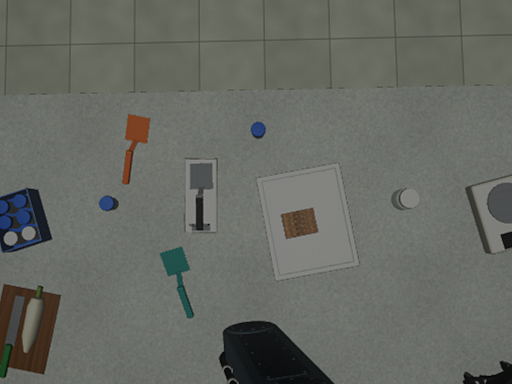

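```bash
cat > h.py <<'E'
import numpy as np,cv2
from station import r
C={n:r.get_calibration(n) for n in("side","top")}
def bp(n,uv,z):
    c=C[n];d=c["R"].T@np.linalg.solve(c["K"],[uv[0],uv[1],1.]);o=-c["R"].T@c["t"]
    return o+d*(z-o[2])/d[2]
def pj(n,X):
    c=C[n];p=c["K"]@(c["R"]@np.asarray(X,float)+c["t"]);return p[:2]/p[2]
def yaw(a,b): return np.degrees(np.arctan2(b[1]-a[1],b[0]-a[0]))
E
python3 - <<'E'
from h import *
im=cv2.imread("pics/top0.png");s=cv2.imread("pics/side0.png")
cv2.imwrite("pics/topb.png",cv2.resize(im[150:300,240:380],None,fx=5,fy=5,interpolation=cv2.INTER_CUBIC)[:600*5//5+150])
a=cv2.resize(im[150:245,175:275],None,fx=6,fy=6,interpolation=cv2.INTER_CUBIC)
cv2.imwrite("pics/topl.png",a)
cv2.imwrite("pics/sidel.png",cv2.resize(s[200:265,175:275],None,fx=8,fy=8,interpolation=cv2.INTER_CUBIC))
cv2.imwrite("pics/sideb.png",cv2.resize(s[160:235,240:375],None,fx=5.9,fy=5.9,interpolation=cv2.INTER_CUBIC))
hsv=cv2.cvtColor(im,cv2.COLOR_BGR2HSV)
def mk(m,roi):
    z=np.zeros_like(m);x0,y0,x1,y1=roi;z[y0:y1,x0:x1]=m[y0:y1,x0:x1]
    cs,_=cv2.findContours(z,0,1);c=max(cs,key=cv2.contourArea);return c
m=cv2.inRange(hsv,(3,80,30),(25,255,255));c=mk(m,(250,180,350,260))
rc=cv2.minAreaRect(c);print("bread px",rc)
P=[bp("top",p,0.02) for p in cv2.boxPoints(rc)];P=np.array(P);print(P.round(4),P.mean(0))
for i in range(4):print(np.linalg.norm(P[i]-P[i-1]),yaw(P[i-1],P[i]))
E
```

```text
bread px ((299.0577087402344, 222.78848266601562), (24.318401336669922, 32.359161376953125), 78.69007110595703)
[[ 0.5555 -0.0701  0.02  ]
 [ 0.5732 -0.1666  0.02  ]
 [ 0.501  -0.1791  0.02  ]
 [ 0.4833 -0.083   0.02  ]] [ 0.52823891 -0.12470308  0.02      ]
0.07329627712972886 10.160015037952345
0.09808885041507572 -79.60424341038393
0.07327385998935523 -170.14758071214712
0.09769558042383074 100.4104719982553
```

View pics/topb.png

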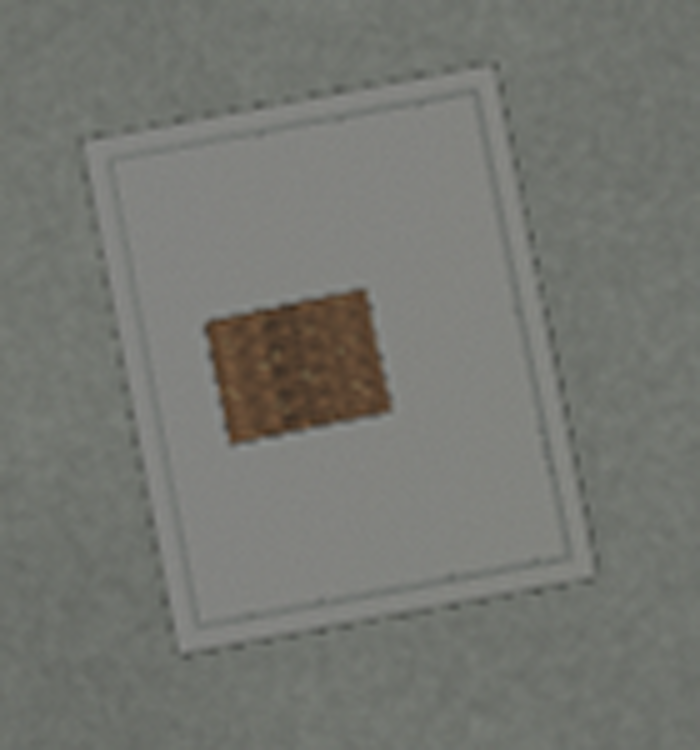

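View pics/topl.png

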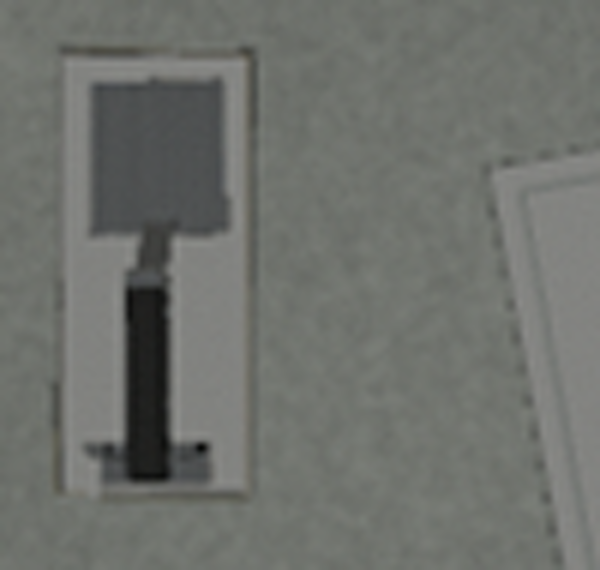

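View pics/sidel.png

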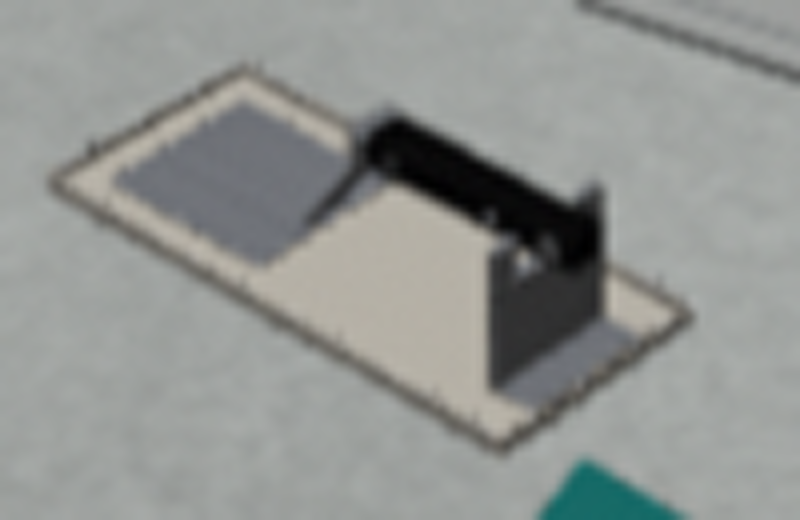

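View pics/sideb.png

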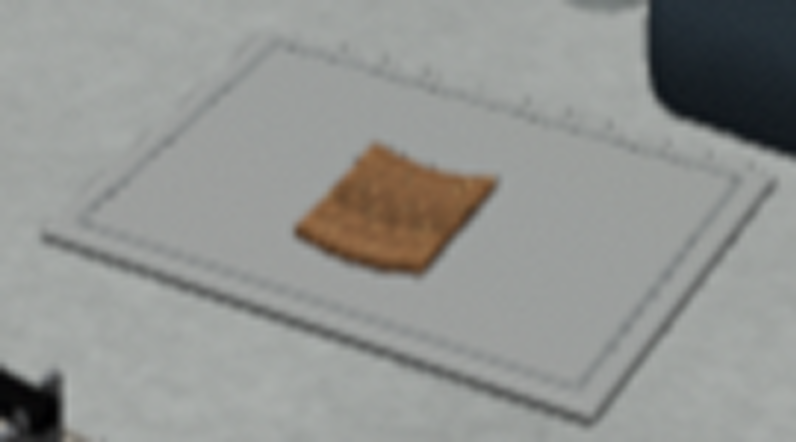

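Run:
```python
from h import *
def T(P,o,s):return [(np.array(p,float)+.5)/s-.5+o for p in P]
def show(name,P,n,z):
    X=np.array([bp(n,p,z) for p in P]);c=X.mean(0);print(name,n,"c",c.round(4),"edges",[(round(float(np.linalg.norm(X[i]-X[i-1])),4),round(float(yaw(X[i-1],X[i])),1)) for i in range(4)]);return X
show("board",T([(88,143),(493,70),(597,577),(183,652)],(240,150),5),"top",.01)
show("stand",T([(60,50),(253,49),(250,495),(60,493)],(175,150),6),"top",.009)
show("blade",T([(92,82),(221,80),(228,234),(92,234)],(175,150),6),"top",.005)
show("handleF,B",T([(126,288),(168,288),(169,480),(127,480)],(175,150),6),"top",.063)
show("bread",T([(207,322),(365,290),(392,410),(230,444)],(240,150),5),"top",.023)
show("board",T([(45,237),(268,38),(776,182),(592,420)],(240,160),5.9),"side",.01)
show("bread",T([(297,231),(375,143),(497,180),(425,270)],(240,160),5.9),"side",.022)
show("stand",T([(52,182),(245,67),(692,316),(503,450)],(175,200),8),"side",.006)
show("blade",T([(113,182),(243,102),(390,175),(262,265)],(175,200),8),"side",.005)
for n,l in(("top",[("cup_far",(258,129.5),.06),("cup_left",(107.5,203.5),.06),("jar",(405.5,198.5),.085)]),):
    for k,p,z in l:print(k,bp(n,p,z))
```

```text
board top c [ 0.5324 -0.1515  0.01  ] edges [(0.3144, 9.6), (0.2528, -80.7), (0.3139, -170.2), (0.2541, 99.4)]
stand top c [0.6191 0.1749 0.009 ] edges [(0.2277, -0.3), (0.0998, -90.7), (0.2289, 179.0), (0.0971, 88.5)]
blade top c [0.6778 0.1737 0.005 ] edges [(0.0788, -0.3), (0.0668, -90.1), (0.0799, -177.9), (0.0702, 89.0)]
handleF,B top c [0.56   0.1725 0.063 ] edges [(0.0943, -0.1), (0.0208, -90.9), (0.0943, 179.9), (0.0207, 89.1)]
bread top c [ 0.5279 -0.1252  0.023 ] edges [(0.0747, 9.5), (0.0975, -79.5), (0.0739, -168.8), (0.0997, 101.0)]
board side c [ 0.5268 -0.1434  0.01  ] edges [(0.312, 10.1), (0.253, -80.2), (0.3142, -169.4), (0.2558, 99.3)]
bread side c [ 0.5258 -0.1256  0.022 ] edges [(0.0735, 11.3), (0.1017, -77.8), (0.0735, -170.1), (0.0998, 102.2)]
stand side c [0.6157 0.1762 0.006 ] edges [(0.228, -0.8), (0.0995, -89.8), (0.2293, 178.7), (0.0975, 89.5)]
blade side c [0.6764 0.1734 0.005 ] edges [(0.0773, 0.5), (0.0677, -89.2), (0.0747, -177.9), (0.0699, 92.9)]
cup_far [ 0.80821921 -0.00523492  0.06      ]
cup_left [0.59416395 0.4458697  0.06      ]
jar [ 0.59344716 -0.42716101  0.085     ]
```

```bash
cat >> h.py <<'E'
def q(deg): a=np.radians(deg)/2; return np.array([0,np.cos(a),np.sin(a),0])
def S(m=""):
    s=r.sense();print(m,round(s["clock"],2),"tcp",s["tool_pos"].round(4),"F",s["wrist_force"].round(2),"gap",round(s["finger_gap"],4),"q",s["joint_pos"].round(2));return s
G=np.array([.584,.1735]); YL=-0.4
B=np.array([.527,-.1255]); YB=10.3
E
python3 - <<'E'
from h import *
for p,y in(([*G,.15],YL),([*G,.036],YL),([.33,-.16,.05],YB),([.45,-.13,.14],YB)):
    print(p,r.ik(p,q(y)))
r.move_to([*G,.13],q(YL));S()
r.move_linear([*G,.036],vel=.12);S()
cv2.imwrite("pics/g1.png",r.get_image("side"));
E
```

```text
[np.float64(0.584), np.float64(0.1735), 0.15] [ 9.41988378e-02  2.97059297e-01  1.55980365e+00 -4.44089210e-16
  1.28472970e+00  1.67197648e+00]
[np.float64(0.584), np.float64(0.1735), 0.036] [ 9.41988378e-02  4.36665285e-01  1.62826092e+00 -4.44089210e-16
  1.07666645e+00  1.67197648e+00]
[0.33, -0.16, 0.05] [-7.78456177e-01 -1.01977993e-01  2.22865331e+00 -4.44089210e-16
  1.01491733e+00  6.12571237e-01]
[0.45, -0.13, 0.14] [-5.35455373e-01 -1.90301347e-03  1.92195480e+00 -4.44089210e-16
  1.22154086e+00  8.55572041e-01]
 4.26 tcp [0.5843 0.1727 0.1301] F [-0.    0.41 -0.76] gap 0.0855 q [ 0.09  0.32  1.58 -0.    1.25  1.67]
 5.19 tcp [0.5848 0.1736 0.0368] F [-0.28 -1.47  1.  ] gap 0.0852 q [ 0.09  0.44  1.63 -0.    1.08  1.67]
```

Run:
```python
import cv2
s=cv2.imread("pics/g1.png");cv2.imwrite("pics/g1c.png",cv2.resize(s[130:280,160:320],None,fx=4,fy=4,interpolation=cv2.INTER_CUBIC))
```

```text
(no output)
```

View pics/g1c.png

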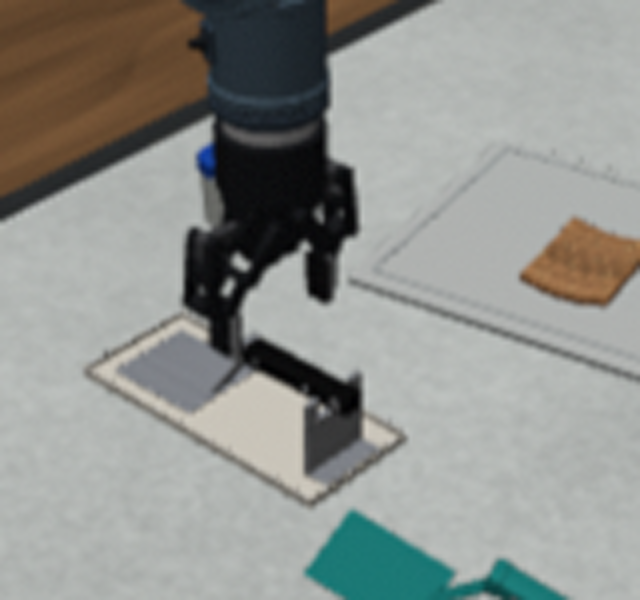

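Run:
```python
from h import *
r.close(100);s=S("closed")
cv2.imwrite("pics/g2.png",r.get_image("side"))
p=s["tool_pos"]
r.move_linear([p[0],p[1],p[2]+.08],vel=.1);S("up")
s=r.get_image("side");cv2.imwrite("pics/g3c.png",cv2.resize(s[100:280,160:330],None,fx=3.3,fy=3.3,interpolation=cv2.INTER_CUBIC))
```

```text
closed 6.01 tcp [0.584  0.1735 0.036 ] F [ 0.69 -0.03 -0.06] gap 0.0001 q [0.09 0.44 1.63 0.   1.08 1.67]
up 7.01 tcp [0.5834 0.1734 0.1152] F [-0.73 -0.08 -0.14] gap -0.0 q [0.09 0.33 1.59 0.   1.22 1.67]
```

View pics/g3c.png

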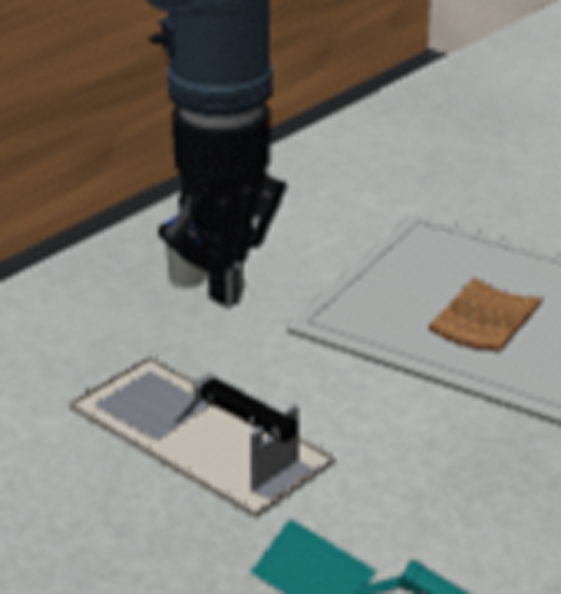

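Run:
```python
from h import *
import cv2
s=cv2.imread("pics/g2.png");cv2.imwrite("pics/g2c.png",cv2.resize(s[150:270,160:290],None,fx=5,fy=5,interpolation=cv2.INTER_CUBIC))
print(pj("side",[.584,.1735,.055]),pj("top",[.584,.1735,.055]))
print(pj("side",[.584,.1735,.036]),pj("top",[.584,.1735,.036]))
for z in(.047,.063):
  print(z,[bp("side",((u+.5)/8-.5+175,(v+.5)/8-.5+200),z) for u,v in ((380,125),(370,160),(590,265),(545,235))])
```

```text
[228.47816943 220.3628261 ] [199.11760184 205.50534246]
[228.62076868 225.85098177] [199.93732593 205.73547783]
0.047 [array([0.62298141, 0.15921316, 0.047     ]), array([0.61071976, 0.17701335, 0.047     ]), array([0.51170928, 0.17162589, 0.047     ]), array([0.53462543, 0.16906953, 0.047     ])]
0.063 [array([0.60685659, 0.17528828, 0.063     ]), array([0.59483398, 0.19274145, 0.063     ]), array([0.49775374, 0.18745903, 0.063     ]), array([0.52022314, 0.1849525 , 0.063     ])]
```

View pics/g2c.png

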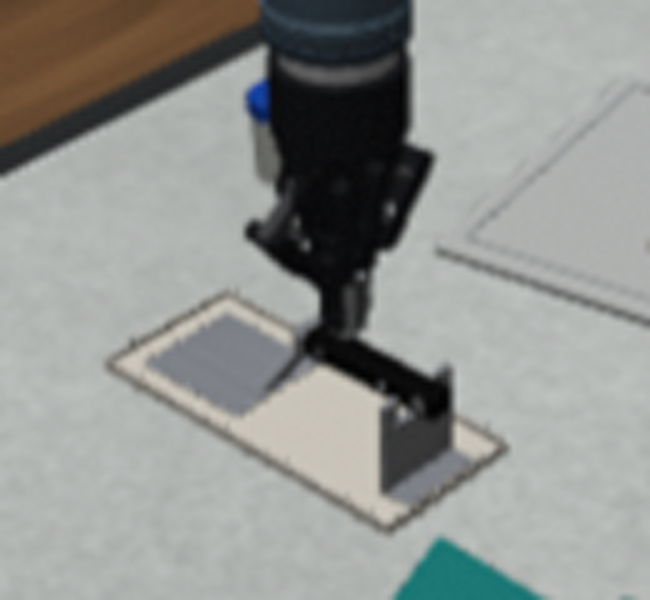

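Run:
```python
from h import *
print(pj("side",[.5834,.1734,.1152]),pj("top",[.5834,.1734,.1152]))
im=r.get_image("top");cv2.imwrite("pics/t2.png",cv2.resize(im[140:260,150:280],None,fx=5,fy=5,interpolation=cv2.INTER_CUBIC))
for c in C: print(-C[c]["R"].T@C[c]["t"])
S()
```

```text
[228.19745963 202.50892342] [196.40045786 204.9427916 ]
[-0.20413471  0.98378035  0.86771376]
[ 0.53121356 -0.00435866  1.4229139 ]
 7.11 tcp [0.5832 0.1734 0.1149] F [ 0.86 -0.03  0.22] gap -0.0001 q [0.09 0.33 1.59 0.   1.22 1.67]
```

View pics/t2.png

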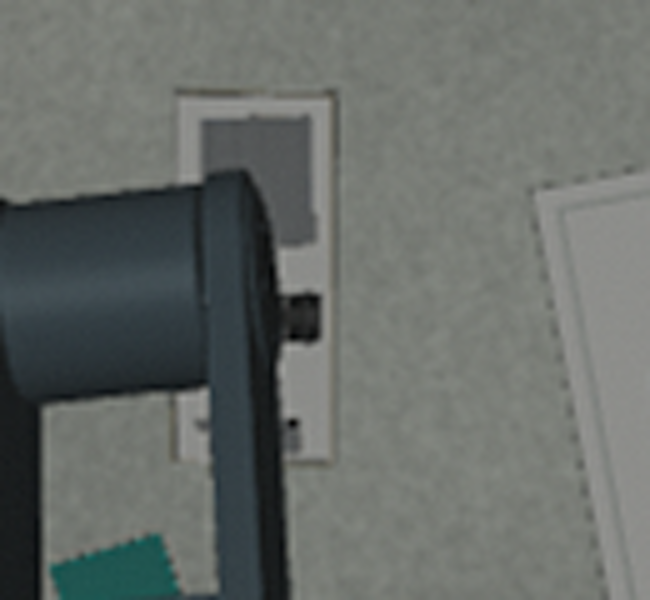

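Run:
```python
from h import *
s=r.get_image("side")
for z,c in((.1149,(0,0,255)),(.1339,(0,255,0)),(.1879,(255,0,0))):
    p=pj("side",[.5832,.1734,z]);print(z,p)
a=cv2.resize(s[120:230,190:270],None,fx=5,fy=5,interpolation=cv2.INTER_CUBIC)
a=cv2.convertScaleAbs(a,alpha=1.8,beta=30)
for z,c in((.1149,(0,0,255)),(.1339,(0,255,0)),(.1879,(255,0,0))):
    p=(pj("side",[.5832,.1734,z])-[190,120]+.5)*5;cv2.circle(a,tuple(int(v) for v in p),3,c,-1)
cv2.imwrite("pics/g4.png",a)
```

```text
0.1149 [228.25306754 202.62710748]
0.1339 [228.10335316 196.79824366]
0.1879 [227.66554113 179.75280841]
```

View pics/g4.png

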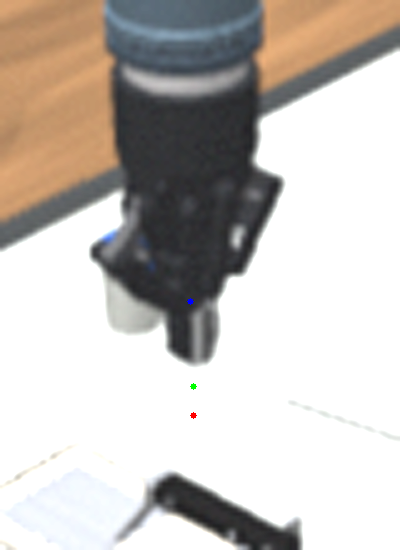

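Run:
```python
from h import *
r.move_to([.55,.055,.06],q(YL));S("a")
s=r.get_image("side");t=r.get_image("top")
cv2.imwrite("pics/s5.png",s);cv2.imwrite("pics/t5.png",t)
print(pj("side",[.55,.055,.06]),pj("top",[.55,.055,.06]))
print(r.move_linear([.55,.055,-.01],vel=.05,stop_force=5));S("b")
s=r.get_image("side");cv2.imwrite("pics/s6.png",s)
a=np.hstack([cv2.resize(im[130:260,190:310],None,fx=3,fy=3,interpolation=cv2.INTER_CUBIC) for im in (cv2.imread("pics/s5.png"),s)])
cv2.imwrite("pics/s56.png",a)
```

```text
a 7.76 tcp [0.55   0.0546 0.0598] F [-0.01  0.56  0.7 ] gap 0.0002 q [-0.12  0.29  1.77  0.    1.08  1.46]
[264.93681657 205.54014046] [239.04283703 216.31875151]
False
b 9.41 tcp [ 0.5503  0.055  -0.0096] F [-0.31  0.01 -1.01] gap -0.0001 q [-0.12  0.41  1.79 -0.    0.94  1.46]
```

View pics/s56.png

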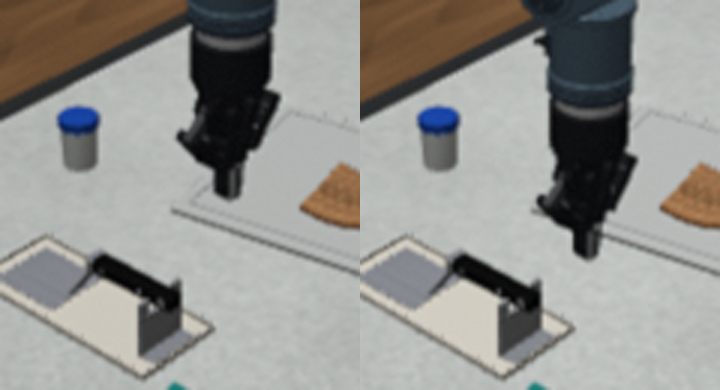

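View pics/t5.png

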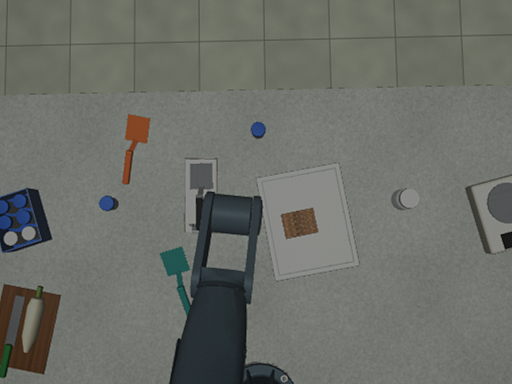

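Run:
```python
from h import *
for z in(0,.02,.03,.04):print(z,pj("side",[.55,.055,z]))
print(r.move_linear([.55,.055,-.055],vel=.03,stop_force=5));s=S("b")
if s["tool_pos"][2]<-.012:
    p=s["tool_pos"]
    s=r.get_image("side");cv2.imwrite("pics/s7.png",cv2.resize(s[130:260,190:310],None,fx=4,fy=4,interpolation=cv2.INTER_CUBIC))
    r.move_linear([.55,.055,p[2]+.02],vel=.1);S()
```

```text
0 [264.58892997 222.28152541]
0.02 [264.70323776 216.78067906]
0.03 [264.7610054  214.00072075]
0.04 [264.81918807 211.20078942]
True
b 10.37 tcp [ 0.5498  0.055  -0.0362] F [-1.41 -0.19  6.44] gap -0.0001 q [-0.12  0.45  1.79 -0.    0.9   1.46]
 10.77 tcp [ 0.5506  0.055  -0.0158] F [-0.89  0.55 -0.07] gap -0.0002 q [-0.12  0.42  1.79 -0.    0.93  1.46]
```

View pics/s7.png

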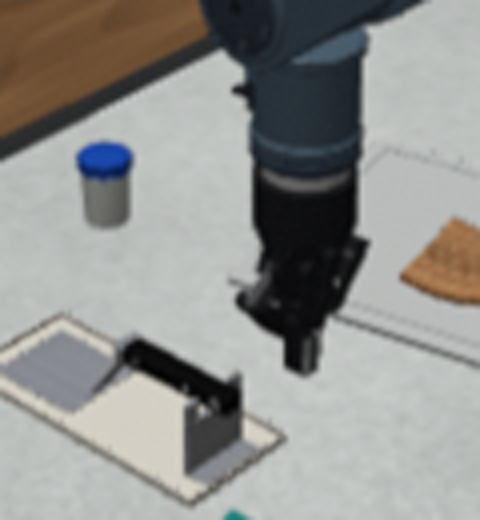

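Run:
```python
from h import *
print(bp("side",(265.3,223.1),0))
```

```text
[ 5.45777631e-01  5.67761494e-02 -1.11022302e-16]
```

```bash
echo 'OFF=.035  # real tip is this much higher than reported' >> h.py
python3 - <<'E'
from h import *
r.move_linear([.55,.055,.06],vel=.25)
r.let_go()
r.move_to([*G,.065],q(YL));S()
print(r.move_linear([*G,.001],vel=.1,stop_force=8));S()
r.close(100);S("closed")
s=r.get_image("side");cv2.imwrite("pics/g8.png",cv2.resize(s[130:260,160:290],None,fx=4,fy=4,interpolation=cv2.INTER_CUBIC))
E
```

```text
12.57 tcp [0.5838 0.1743 0.0648] F [ 0.31  0.42 -0.63] gap 0.0852 q [ 0.1   0.4   1.62 -0.    1.13  1.67]
False
 13.36 tcp [0.5845 0.1734 0.0014] F [-0.09 -0.39 -0.6 ] gap 0.0849 q [ 0.09  0.49  1.64 -0.    1.02  1.67]
closed 13.98 tcp [0.5844 0.1736 0.0016] F [-0.67 -0.09  3.65] gap 0.0183 q [0.09 0.49 1.64 0.   1.02 1.67]
```

View pics/g8.png

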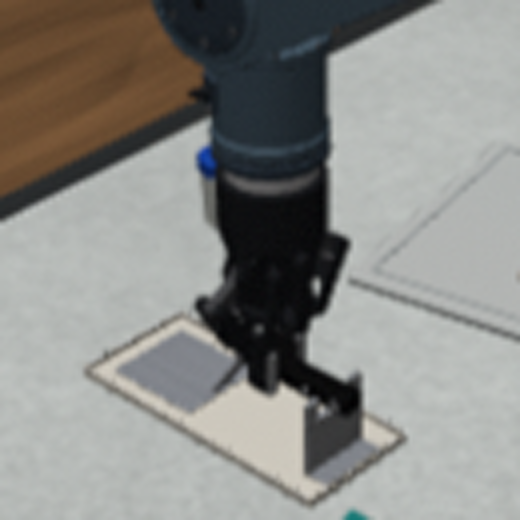

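```bash
cat >> h.py <<'E'
e=np.array([np.cos(np.radians(YB)),np.sin(np.radians(YB))])
FR=.1325
def tcp_for(xf,z,b=None): # front edge at bread-frame x xf; z reported
    b=B if b is None else b
    p=b+e*(xf-FR); return [p[0],p[1],z]
def shot(n,name,roi,f):
    im=r.get_image(n);x0,y0,x1,y1=roi
    cv2.imwrite(f"pics/{name}.png",cv2.resize(im[y0:y1,x0:x1],None,fx=f,fy=f,interpolation=cv2.INTER_CUBIC));cv2.imwrite(f"pics/{name}_full.png",im)
E
python3 - <<'E'
from h import *
r.move_linear([.5844,.1736,.085],vel=.12);S("up")
r.move_to(tcp_for(-.07,.09),q(YB));S()
shot("side","a1",(220,80,400,240),4.4)
r.move_to(tcp_for(-.06,.025),q(YB));S()
shot("side","a2",(220,80,400,240),4.4); shot("top","a2t",(240,150,390,300),4)
E
```

```text
up 14.88 tcp [0.5836 0.1735 0.084 ] F [-0.41 -0.42 -2.18] gap 0.0182 q [ 0.09  0.37  1.61 -0.    1.17  1.67]
 16.44 tcp [ 0.3283 -0.1617  0.0902] F [ 0.65  0.1  -1.63] gap 0.0184 q [-0.79 -0.19  2.2   0.    1.13  0.61]
 16.86 tcp [ 0.3369 -0.1586  0.0245] F [ 0.08 -0.71 -1.13] gap 0.0182 q [-0.76 -0.03  2.22 -0.    0.95  0.63]
```

View pics/a1.png

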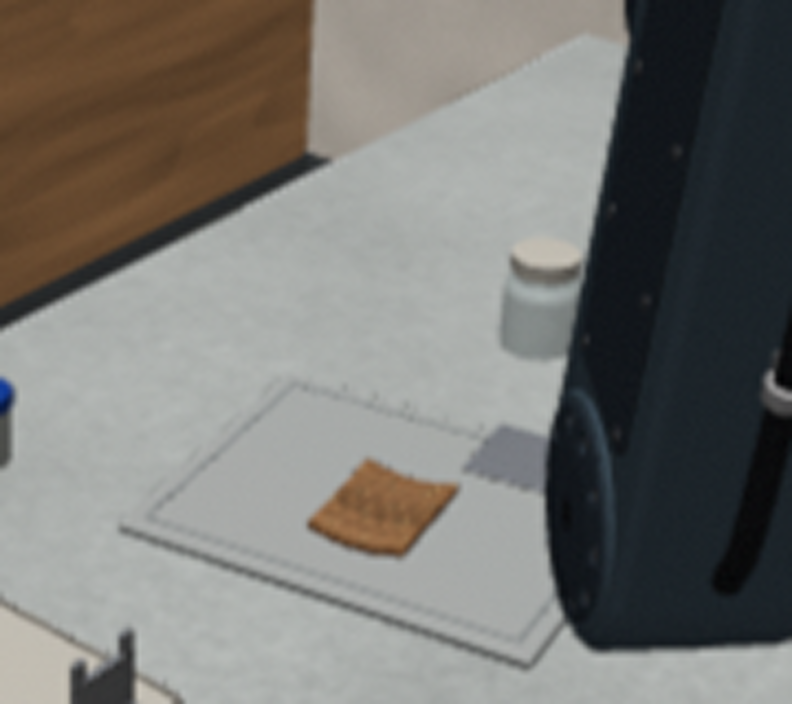

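View pics/a2.png

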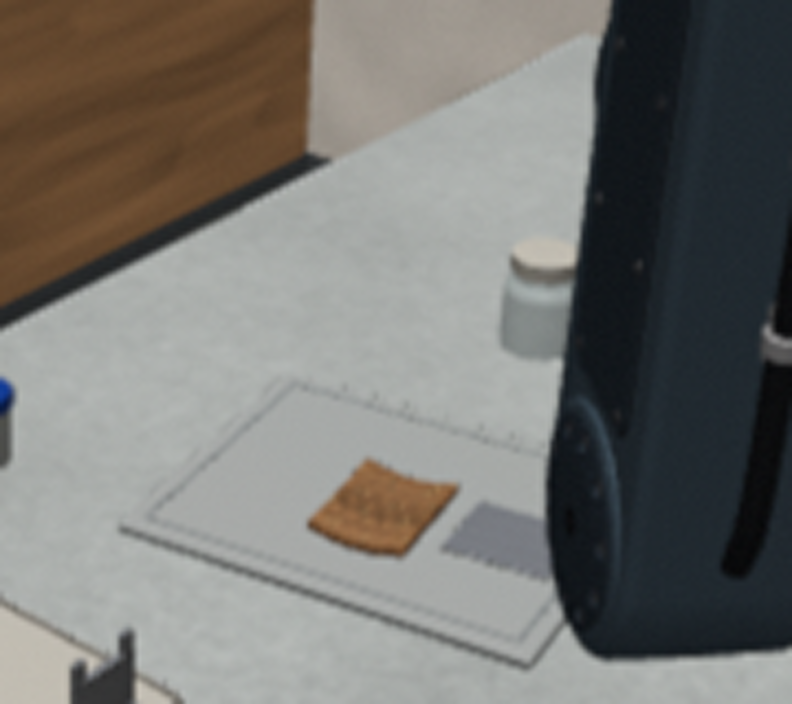

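View pics/a2t.png

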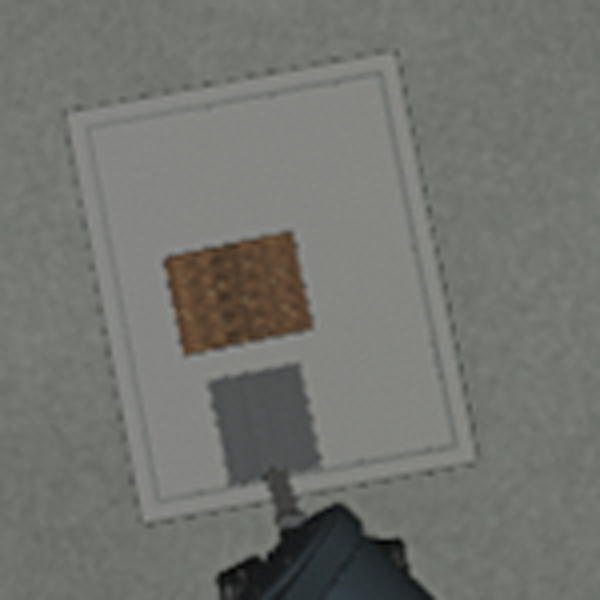

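Run:
```python
from h import *
print(r.move_linear(tcp_for(-.06,.003),vel=.04,stop_force=4));S()
shot("side","a3",(280,150,370,220),8);S()
```

```text
True
 17.42 tcp [ 0.3378 -0.1604  0.0079] F [-0.89  0.47  6.66] gap 0.0188 q [-0.76  0.01  2.23 -0.    0.89  0.63]
 17.47 tcp [ 0.3379 -0.1604  0.0081] F [0.58 1.15 4.56] gap 0.0186 q [-0.76  0.01  2.23 -0.    0.89  0.63]
```

View pics/a3.png

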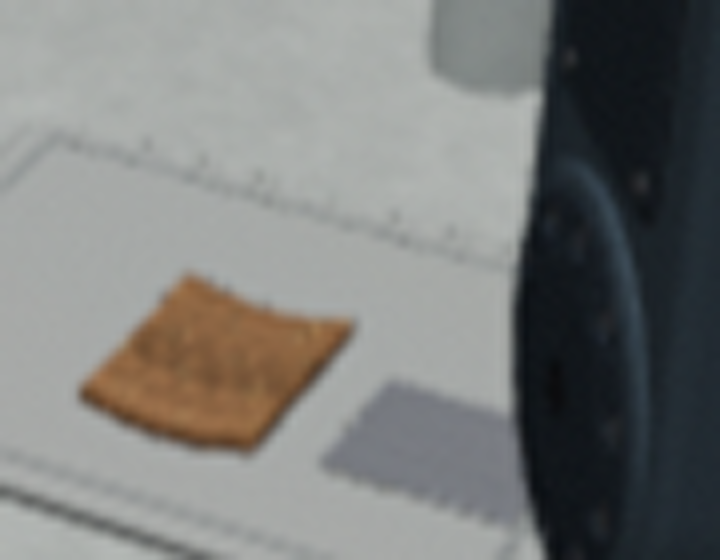

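Run:
```python
from h import *
r.move_linear(tcp_for(-.06,.0098),vel=.04)
print(r.move_linear(tcp_for(-.027,.0098),vel=.03,stop_force=6));S()
shot("side","b1",(280,150,370,220),8)
```

```text
False
 18.97 tcp [ 0.3699 -0.154   0.0098] F [ 0.63  0.43 -1.72] gap 0.0185 q [-0.69  0.07  2.17 -0.    0.9   0.7 ]
```

View pics/b1.png

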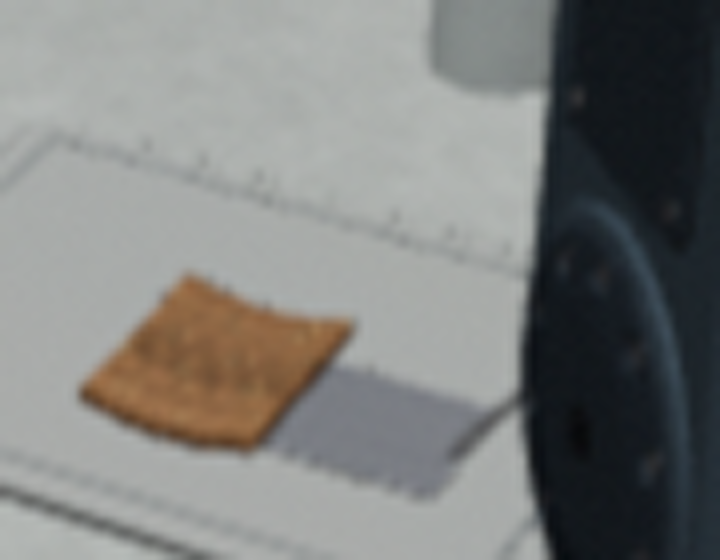

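```bash
cat >> h.py <<'E'
def arc(th): # deg -> (xf,h)
    t=np.radians(th);return .038-.065*np.cos(t),.065*np.sin(t)
def go(xf,h,vel=.04): return r.move_linear(tcp_for(xf,h+.0065),vel=vel)
E
python3 - <<'E'
from h import *
go(-.0265,.009,.03);go(*arc(18));go(*arc(27));go(*arc(36));S()
shot("side","b2",(280,130,370,220),6)
E
```

```text
20.61 tcp [ 0.3826 -0.1519  0.045 ] F [ 0.04 -0.53 -2.42] gap 0.0184 q [-0.67  0.02  2.13 -0.    1.    0.72]
```

View pics/b2.png

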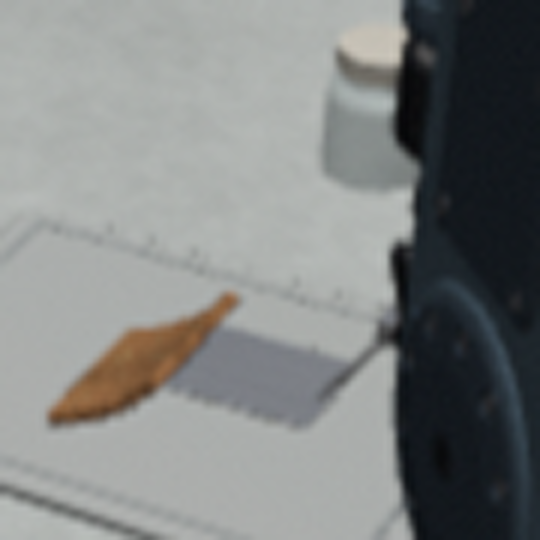

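Run:
```python
from h import *
for t in(46,56,66,76):go(*arc(t))
S();shot("side","b3",(280,130,370,220),6)
```

```text
22.39 tcp [ 0.4188 -0.1452  0.0696] F [ 0.2   0.3  -2.29] gap 0.0183 q [-0.6   0.05  2.04 -0.    1.06  0.79]
```

View pics/b3.png

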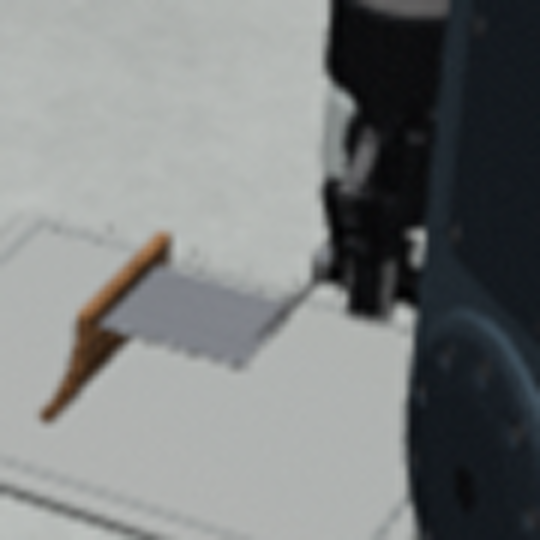

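Run:
```python
from h import *
for t in(86,96):go(*arc(t))
go(.056,.0635)
S();shot("side","b4",(280,130,370,220),6)
```

```text
23.74 tcp [ 0.4519 -0.1391  0.0699] F [-0.18  0.31 -1.58] gap 0.0184 q [-0.55  0.11  1.96 -0.    1.07  0.84]
```

View pics/b4.png

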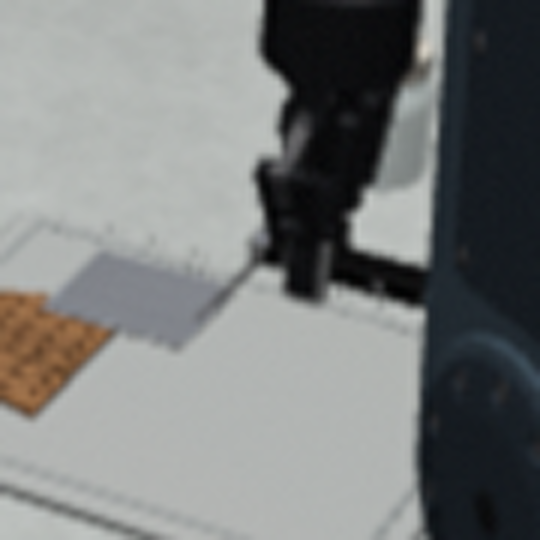

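Run:
```python
from h import *
p=r.sense()["tool_pos"]
r.move_linear([p[0]-.03,p[1],.10],vel=.15)
r.hold(.2);shot("side","c0",(200,80,400,240),4)
r.move_to([.5842,.1736,.085],q(YL));S()
shot("side","c1",(160,120,370,270),3.8);shot("top","c1t",(150,140,390,300),3.3)
```

```text
25.8 tcp [0.5841 0.1726 0.0849] F [ 0.47 -0.04 -1.57] gap 0.0181 q [ 0.09  0.37  1.61 -0.    1.17  1.67]
```

View pics/c1.png

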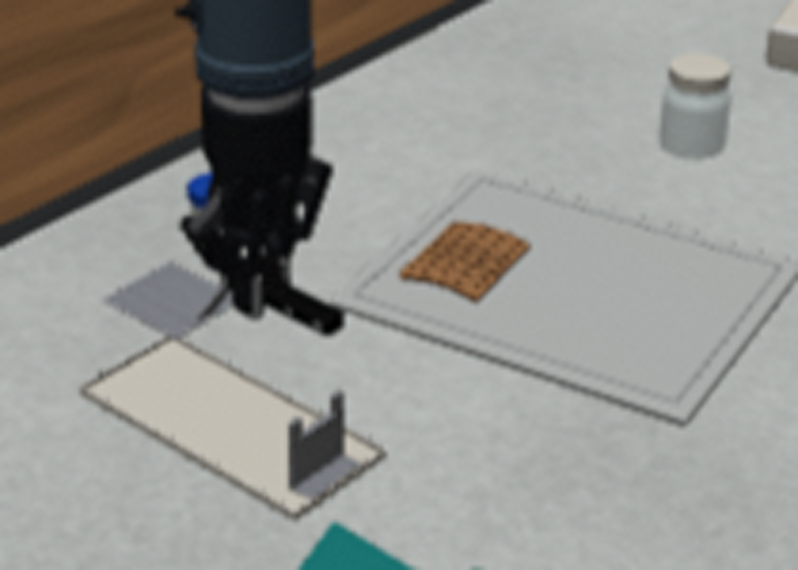

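View pics/c1t.png

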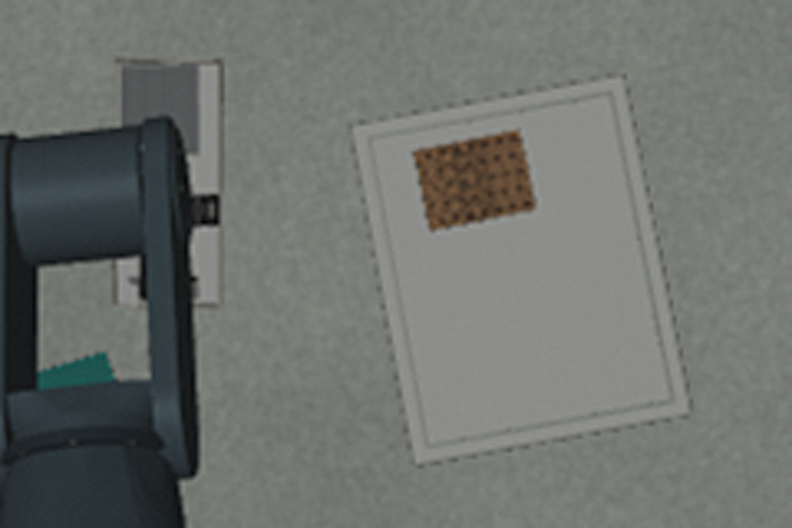

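Run:
```python
from h import *
im=cv2.imread("pics/c1t_full.png");hsv=cv2.cvtColor(im,cv2.COLOR_BGR2HSV)
m=cv2.inRange(hsv,(3,80,20),(25,255,255));z=np.zeros_like(m);z[160:240,250:350]=m[160:240,250:350]
c=max(cv2.findContours(z,0,1)[0],key=cv2.contourArea);rc=cv2.minAreaRect(c)
X=bp("top",rc[0],.02)[:2];b=np.array([.530,-.148]);a=np.radians(9.8)
d=X-b;print(X,"board xy",d@[np.cos(a),np.sin(a)],d@[-np.sin(a),np.cos(a)])
r.move_linear([.5842,.1736,.015],vel=.1)
print(r.move_linear([.5842,.1736,.0005],vel=.03,stop_force=4));S()
shot("side","d1",(170,140,290,260),5)
```

```text
[ 0.6153627  -0.10964231] board xy 0.0906459221568663 0.023268429336687557
True
 27.22 tcp [0.5841 0.1736 0.0016] F [-0.07 -0.98  4.19] gap 0.0181 q [ 0.09  0.49  1.64 -0.    1.02  1.67]
```

View pics/d1.png

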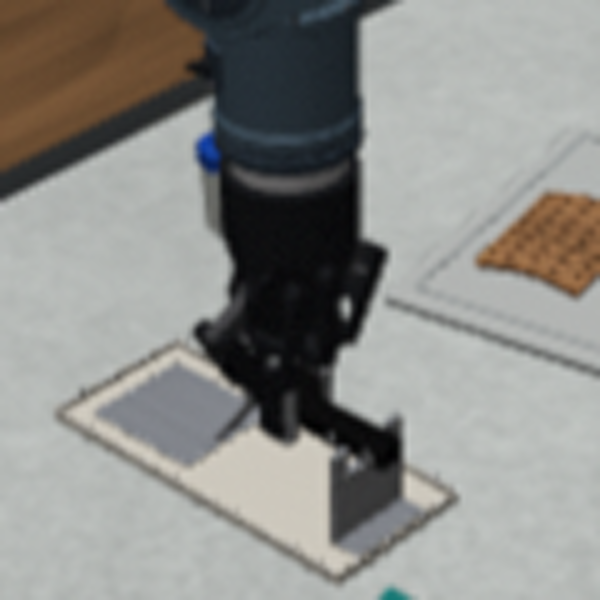

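Seated at the original height, blade in the tray and handle in the notch. Next I release it, back off and check.

Run:
```python
from h import *
r.let_go();S()
r.move_linear([.5842,.1736,.12],vel=.12)
r.move_to([.45,.0,.22],q(YL));r.hold(.3);S()
shot("side","e1",(170,150,370,270),4);shot("top","e1t",(170,120,420,290),3.2)
im=cv2.imread("pics/e1t_full.png")
```

```text
27.93 tcp [0.5831 0.1735 0.0006] F [-0.16  0.04  1.39] gap 0.0856 q [0.09 0.49 1.64 0.   1.02 1.67]
 30.32 tcp [0.4501 0.0006 0.2194] F [ 0.84 -0.23  0.03] gap 0.0855 q [-0.26 -0.13  1.88  0.    1.4   1.31]
```

View pics/e1.png

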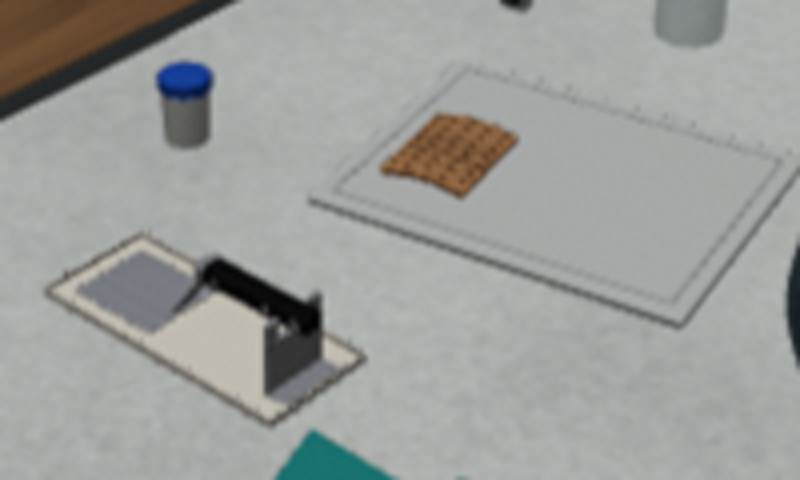

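View pics/e1t.png

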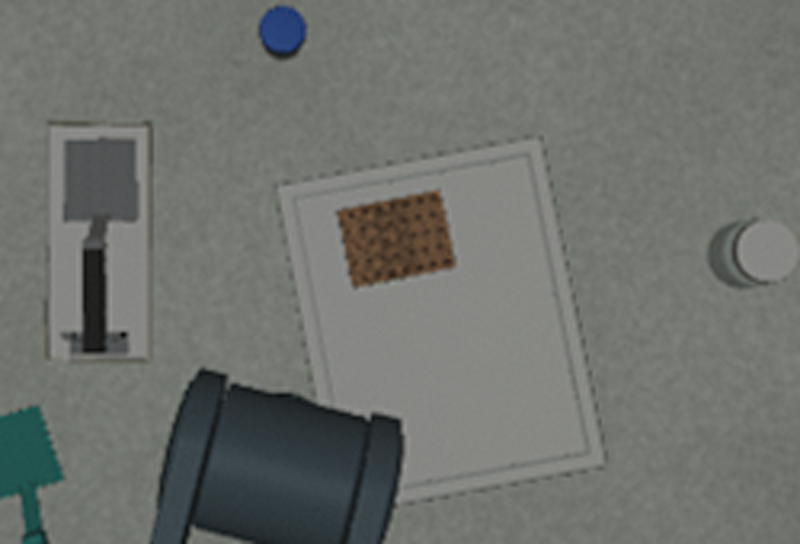

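Run:
```python
from h import *
print(r.close_job());S()
```

```text
the job is handed in; nothing more can be done
None
the job is handed in; nothing more can be done
```

I turned the crispbread over with the lifter, put the lifter back in its stand and handed the job in at about 30 s. No verdict was reported.

**What went wrong and how I fixed it:** My first grasp closed on nothing. The real fingertips turned out to be about 35 mm higher than the reported TCP. I measured this with a light touch on the bench, and the side camera agreed. After correcting for it, the second grasp held, with a finger gap of 18 mm.

**The flip:** I touched the blade down on the board at the expected height, so it was level. I slid it about 11 mm under the robot-side long edge and raised that edge along an arc. The bread pivoted on its far edge and fell over by itself. The wrist force stayed near its noise level in the readings I took between moves.

**Last checks:**
- **Bread:** it lies flat on the board, dimples up. I measured its centre at about (+0.091, +0.023) m in the board frame, inside the ±0.125 / ±0.095 m limits.
- **Lifter:** it was set down at the same tool position it was picked up from. The blade matches its first position in the top picture to within a pixel, with the handle in the notch.
- **Bystanders:** the far cup and the jar look untouched in the last pictures. The left cup was outside those crops and I didn't check it again, but the arm never went near it.
- **Arm:** it is clear of everything, with the gripper open.

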